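Wedge the whetstone tight in its holder

TASK

The whetstone lies loose in its wooden holder. Set the thin end of the orange wedge loosely into the slot between the stone's near end and the slanted dark fence, straight side against the stone, and let go of it; then tap the wedge's thick end with the mallet, more than one blow, until it stops moving forward and the stone is clamped tight. Finally stand the mallet on its head on the worktop, clear of the holder, and leave the other things where they are.

Things in the scene. Friction and masses are not known exactly. Their poses are not given: they have to be found in the camera images.
- holder: Fixed light-wood whetstone holder. Origin: under the middle of the stone's bed, at worktop height. +x: along the stone, from the slot to the end stop. Base board 12 mm thick: x -105..125, y -45..45 mm, and an arm x -105..-35, y -50..125 mm on which the wedge slides: it enters from +y and is driven towards -y. Dark side rails, inner faces at y = +-26.5 mm, top z 24 mm, guide the stone
- fence (a point): Middle of the face of the dark slanted fence, at base board height: holder x -71.7, y 2.5, z 12 mm. The fence stands on the -x side of the slot from holder y -30 to 35 mm, top at z 38 mm; its face is at x = -71.3 mm - y/6, so the slot between it and the stone's near end widens towards +y
- slot_mouth (a point): Roughly the middle of the slot's wide entrance, on the base board's top: holder x -68, y 35, z 12 mm. The slot is 16 to 19 mm wide here as it starts. Driven home, the wedge's tip stops somewhere between holder y -20 and -70 mm, differently each time
- stone: Whetstone 140 x 50 x 26 mm, grey below, red-brown above, 0.4 kg, lying along the holder's x, free to slide 0.5 to 8 mm to the end stop, whose exact place is not told. The stop (top z 40 mm) has a black rubber pad that gives 2 mm at 6 N/mm, then is solid. Clamped tight, stone and wedge press on each other with 15 to 30 N; repeated blows of 10 to 20 N do it. Origin: centre of underside
- wedge: Orange wedge (mm), 90 g, friction 0.35. Origin: underside of its thick end (heel), a block x +-14.5, y -12..14, 30 mm high: grip it across x. The tapered part, 24 mm high, runs to the thin end at y -120. Straight side: x = +14.5 (goes to the stone); the other slants from x -14.5 to +3.5, 1 in 6, like the fence. In the slot its axes are parallel to the holder's. Strike the heel's face at y = +14
- wedge_tip (a point): Middle of the thin end of the wedge at its underside: wedge x +9, y -120, z 0 mm; it is 11 mm thick there
- mallet: Small wooden mallet, about 0.22 kg, standing on its head with the handle straight up. Origin: centre of the head's underside. Head 44 (x) x 80 (y) x 36 mm high, striking faces at y = +-40 mm; handle 22 (x) x 26 mm (y), from z 36 up to 100 mm
- mug: White mug with small leaf pattern, 92 x 127 x 95 mm, bystander; origin: centre of its underside
- spice_jar: Spice jar with red cap, 45 mm wide, 106 mm high, bystander; origin: centre of its underside
- lemon: Yellow lemon, 83 x 58 x 58 mm, bystander; origin: its underside
Mind the look-alikes: they are no part of the job. What is meant by the mallet is not blue, green or purple, and is the larger of those in its own colour.

How it is judged:
By the outcome, as a careful person would: the job done as asked, in the order asked, and still so for the second after the job is handed in, with the robot touching nothing.
It also fails if it takes over 61 s, if anything falls off the work surface, if the arm or the gripper's body presses on something with over 40 N, if the wrist force passes 120 N, or if a joint passes its speed limit or range.

ROBOT

A 6-joint arm with a two-finger parallel gripper is mounted at the origin on a cart in front of the work surface, level with it; the furniture and walls round the work are solid. World frame = base frame: x ahead of the robot, y to its left, z up, the work surface at z = 0. Lengths are in m, angles in rad, forces in N, time in s.
With the tool pointing down it reaches from about 0.25 to 0.725 m from the base axis. Payload 4 kg.
Tool frame: the origin (TCP) lies on the centre line of the jaws, within the pads' length; the fingertips stand ahead of it and the grasp point (between the pads) lies 3 mm ahead of it (bot.tcp_to_tips is the z of the fingertips in the tool frame, in m); z points along the fingers, y is the line along which they close (so a half turn about z gives the same grasp; the last joint's range is limited). The gripper opens to 85 mm and grips with 20 to 120 N. Pads are 22 mm wide; open, the fingers measure 114 mm over their backs; the gripper's body (76 mm by 85 mm) begins 54 mm behind the grasp point. The pads swing forward as they close: fully open they stand 13 mm farther back than shut.
Start: joints at [-1.277, 0.241, 0.005, 1.335, 0, 1.571], TCP at [0.145, -0.479, 0.225] pointing down, gripper open.
Joint ranges: [-2.72, 2.72], [-1.05, 1.87], [-1.09, 1.28], [-1.99, 2.15], [-1.42, 1.44], [-3.14, 3.14]. Speed limits (rad/s): [2.79, 2.79, 3.14, 3.14, 3.14, 3.14].

INTERFACE

Orientations are given as a unit quaternion [x, y, z, w].
In Python, from workcell import telemetry, camera, camera_params, ticket, boxes_of, cut_out, spot_point, bot gives the robot as it stands.
- The arm moves only by the shell command python3 -m creep 'ROWS'. ROWS is text: rows parted by semicolons, each of 5 numbers parted by spaces: the opening, from 0 (shut) to 1 (fully open), then the shift along the tool's x, y, z in units of 150 mm (1.0 is 150 mm), then the turn about the tool's z in units of 180 degrees (1.0 is 180 degrees). In form: claw x y z turn; .... A call has 1 to 12 rows; each row is the pose to reach, as a shift and turn from the pose commanded when the call began, along the tool's axes at that moment, turning the shorter way round; what a row does not reach only later rows make up. A row lasts 1/8 s, in which the tool goes at most 62.5 mm and 10.7 degrees, less where a joint would pass 70% of its speed; a pose out of reach is approached as far as the arm can. A call with a number of a shift or a turn outside -1 to 1 is refused whole. A call with a gripper value outside its range is refused whole. The fingers move at their own pace and stop on an object; the grip force is fixed at half the most. Time passes only in rows, so rows that repeat a pose let the fingers close. It gives the time, the measured TCP pose, the force, the opening and the grip force at its end, in the units of the state.
- telemetry.get_obs(): the state, without advancing time (a new reading comes with each control period).
- camera(name): name is "scene" or "top"; returns the picture (384x512x3 uint8, red, green, blue); there is no depth.
- camera_params(name): a dict with "camera_matrix" (3x3 intrinsics, pixels), "eye" and "attitude" of the camera in the world. Camera axes: x right, y down, z forward; pixel columns grow to the right and rows downward; lengths in m; the calibration is good to about 2 mm. A picture is of the moment at which its call begins. camera_params takes no time and is no camera call.
- ticket.job_done(): hands the job in; it is judged then, once.
Trained networks look in the newest picture that a camera, given by its name, has taken for a name from the list of things; names that differ only in an ending like _2 or _b are one class to them, and where a whole thing is asked for, a point or a joint stands for the part that bears it (a point fixed in the world has none). Each returns a list of dicts, best first, with "conf" (0 to 1); they miss things now and then, are a little off and sometimes report something else, mostly with a low value. They report only what shows in the picture. A call takes as long as a camera call. They do not tell look-alikes from the thing itself.
- boxes_of(thing, camera): "at" ([x, y, z] in m, in world coordinates, good to about 4 mm: the middle of the surface that is visible of it).
- cut_out(thing, camera): "pixels" (384x512 bool, what is visible of it).
- spot_point(thing, camera): "at" ([x, y, z] in m, in world coordinates, good to about 4 mm: a listed point, or the origin of a listed thing).
The state is a dict: "clock": time; "joint_pos": joint angles; "joint_vel": joint speeds; "tau": joint torques, N m; "eef_pos": TCP position; "tool_rot": TCP orientation; "ft_force": force on the tool from outside, world axes, zero at the start; "ft_torque": the same for the moment, N m; "grip_width": finger opening in m; "grasp_force": force on a finger pad.
Only numpy, scipy, OpenCV 4.12 (cv2) and the standard library are available. Lean on these libraries where they do the work, as an engineer would, in place of code of your own. Each camera call takes 0.05 s, during which the arm holds its last target. There are 200 camera calls.

## Working session

There is one attempt and no reset: what is moved stays moved. The work goes in short steps, Python scripts to look and compute and a shell command to move; the robot and the scene stay as the last step left them, time stands still between calls to the robot, and variables do not carry over. Pictures are saved under pics/ and viewed, at most 10 in all, crops included, and the job is handed in when it is done.

```bash
ls; mkdir -p pics; python3 - <<'E'
from workcell import telemetry, camera, camera_params, boxes_of, spot_point, bot
import cv2,numpy as np
o=telemetry.get_obs();print(o['clock'],o['eef_pos'],o['tool_rot'],o['grip_width'],bot.tcp_to_tips)
for c in("scene","top"):
    im=camera(c);cv2.imwrite(f"pics/{c}0.png",im[:,:,::-1])
    p=camera_params(c);print(c,p)
    for t in("holder","fence","slot_mouth","stone","wedge","wedge_tip","mallet","mug","spice_jar","lemon"):
        print(c,t,[(np.round(d["at"],3).tolist(),round(d["conf"],2)) for d in spot_point(t,c)][:5])
E
```

```text
pics
0.0 [ 0.14459351 -0.47795904  0.22371616] [ 9.89228072e-01  1.46378722e-01 -1.61239860e-04 -1.03222068e-03] 0.08530646970624917 0.022
scene {'camera_matrix': array([[404.33363687,   0.        , 249.97855761],
       [  0.        , 404.33363687, 187.62021304],
       [  0.        ,   0.        ,   1.        ]]), 'eye': array([-0.07589439,  0.67313107,  0.75038774]), 'attitude': array([-0.32269501,  0.82953279, -0.42842683,  0.15554335])}
scene holder [([0.597, 0.014, 0.002], 0.55)]
scene fence [([0.528, 0.026, 0.012], 0.85)]
scene slot_mouth [([0.539, 0.064, 0.012], 0.84)]
scene stone [([0.609, 0.012, 0.013], 0.63), ([0.597, 0.017, 0.0], 0.41)]
scene wedge [([0.536, 0.358, -0.0], 0.77), ([0.7, -0.239, -0.004], 0.4), ([0.526, 0.027, 0.011], 0.31)]
scene wedge_tip [([0.562, 0.237, -0.002], 0.96), ([0.536, 0.061, 0.011], 0.29)]
scene mallet [([0.422, -0.156, 0.004], 0.93), ([0.494, -0.406, -0.001], 0.92), ([0.426, -0.277, 0.001], 0.66), ([0.523, -0.286, 0.002], 0.59), ([0.39, -0.363, 0.004], 0.52)]
scene mug [([0.713, 0.252, -0.0], 0.96)]
scene spice_jar [([0.706, -0.239, -0.003], 0
[... 306 characters left out ...]
130215 , -0.69721164,  0.05809393, -0.04605831])}
top holder [([0.603, 0.015, -0.0], 0.72)]
top fence [([0.526, 0.025, 0.016], 0.55), ([0.562, 0.238, -0.001], 0.4), ([0.522, -0.285, 0.0], 0.23)]
top slot_mouth [([0.534, 0.058, 0.01], 0.66)]
top stone [([0.611, 0.012, 0.012], 0.85), ([0.6, 0.012, 0.002], 0.75), ([0.713, 0.246, -0.001], 0.31)]
top wedge [([0.532, 0.364, -0.003], 0.77)]
top wedge_tip [([0.56, 0.238, -0.001], 0.76)]
top mallet [([0.422, -0.154, -0.001], 0.91), ([0.488, -0.412, -0.006], 0.88), ([0.521, -0.285, 0.004], 0.8), ([0.43, -0.276, 0.0], 0.76)]
top mug [([0.711, 0.248, -0.001], 0.84)]
top spice_jar [([0.708, -0.235, -0.0], 0.91)]
top lemon [([0.702, -0.383, 0.002], 0.93)]
```

View pics/scene0.png

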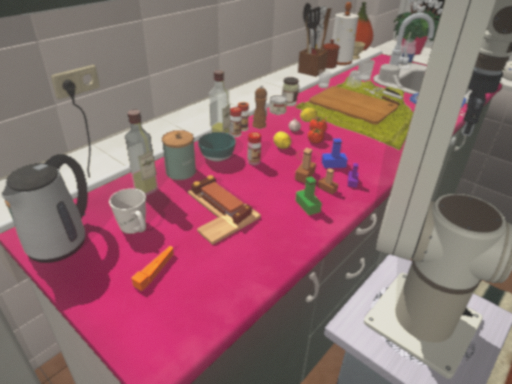

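View pics/top0.png

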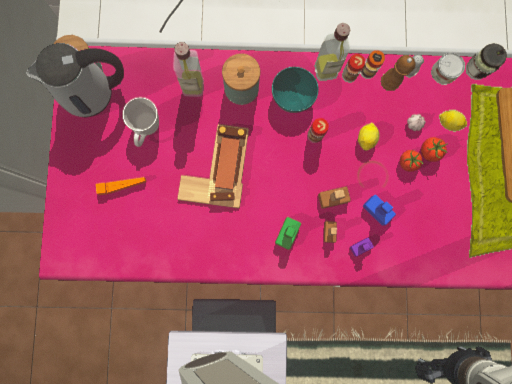

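Mallet candidates, in the top picture: green (288,233), larger brown (333,198), smaller brown (330,232), blue (379,209) and purple (361,247). By the description it is the larger brown one, near world (0.522,-0.286). The wedge is at (120,186), with its heel to the left. The holder is at (225,170), with its arm to the left.

Next I refine the poses by silhouette fitting and check a close crop.

```bash
cat > h.py <<'E'
import numpy as np,cv2
from scipy.spatial.transform import Rotation as R
from scipy.optimize import minimize
from workcell import telemetry,camera,camera_params
def proj(P,c):
    p=camera_params(c);q=(np.asarray(P)-p["eye"])@R.from_quat(p["attitude"]).as_matrix()@p["camera_matrix"].T
    return q[:,:2]/q[:,2:]
def box(x0,x1,y0,y1,z0,z1): return np.array([[x,y,z] for x in(x0,x1) for y in(y0,y1) for z in(z0,z1)])/1e3
def prism(xy,z0,z1): return np.array([[x,y,z] for x,y in xy for z in(z0,z1)])/1e3
WEDGE=[box(-14.5,14.5,-12,14,0,30),prism([(-14.5,-12),(14.5,-12),(14.5,-120),(3.5,-120)],0,24)]
MALLET=[box(-22,22,-40,40,0,36),box(-11,11,-13,13,36,100)]
HOLDER=[box(-105,125,-45,45,0,12),box(-105,-35,-50,125,0,12),box(-60,80,-26.5,26.5,12,38),box(90,110,-26,26,0,40),prism([(-66.3,-30),(-77,35),(-90,35),(-90,-30)],12,38)]
S=4
def render(M,x,c,z=0.):
    im=np.zeros((384*S,512*S),np.uint8);A=R.from_euler('z',x[2]).as_matrix()
    for h in M:
        p=proj(h@A.T+[x[0],x[1],z],c)
        cv2.fillConvexPoly(im,cv2.convexHull(np.round(((p+.5)*S-.5)*16).astype(np.int32)),255,shift=4)
    return cv2.resize(im,(512,384),interpolation=cv2.INTER_AREA)/255.
def mask(im,kind):
    h,s,v=[a.astype(int) for a in cv2.split(cv2.cvtColor(im,cv2.COLOR_RGB2HSV))]
    if kind=='orange': return ((h>3)&(h<20)&(s>180)&(v>110)).astype(float)
    return (~((h>150)&(h<=179)&(s>110))).astype(float)
def fit(M,x0,ims,kind,z=0.,pad=12):
    L=[]
    for c,im in ims.items():
        r=cv2.dilate((render(M,x0,c,z)>0).astype(np.uint8),np.ones((pad,pad)))>0
        L.append((c,mask(im,kind),r))
    f=lambda x:sum((np.abs(m-render(M,x,c,z))*r).sum() for c,m,r in L)
    x=np.array(x0,float)
    for d in(.01,.004): x=minimize(f,x,method='Nelder-Mead',options=dict(initial_simplex=x+np.vstack([np.zeros(3),np.diag([d,d,d*10])]),xatol=1e-4,fatol=.1)).x
    return np.round(x,4),round(f(x),1),round(sum(m[r].sum() for _,m,r in L))
E
python3 - <<'E'
from h import *
I={c:cv2.cvtColor(cv2.imread(f'pics/{c}0.png'),cv2.COLOR_BGR2RGB) for c in('scene','top')}
for n,M,x,k in(('wedge',WEDGE,(.534,.361,.14),'orange'),('holder',HOLDER,(.60,.0145,-.115),'n'),('mallet',MALLET,(.522,-.286,.1),'n')):
    for s in(['top'],['scene'],['top','scene']): print(n,s,*fit(M,x,{c:I[c] for c in s},k))
t=cv2.resize(I['top'][175:275,260:410],None,fx=4,fy=4,interpolation=cv2.INTER_CUBIC)
cv2.imwrite('pics/crop.png',t[:,:,::-1])
E
```

```text
wedge ['top'] [0.5342 0.3609 0.1697] 66.4 428
wedge ['scene'] [0.5335 0.3549 0.2742] 252.2 447
wedge ['top', 'scene'] [0.5336 0.3597 0.18  ] 346.7 875
holder ['top'] [ 0.599   0.0164 -0.1116] 79.2 3355
holder ['scene'] [ 0.6015  0.0146 -0.1174] 138.1 2379Traceback (most recent call last):
  File "<stdin>", line 4, in <module>
  File "h.py", line 31, in fit
    for d in(.01,.004): x=minimize(f,x,method='Nelder-Mead',options=dict(initial_simplex=x+np.vstack([np.zeros(3),np.diag([d,d,d*10])]),xatol=1e-4,fatol=.1)).x
                          ~~~~~~~~^^^^^^^^^^^^^^^^^^^^^^^^^^^^^^^^^^^^^^^^^^^^^^^^^^^^^^^^^^^^^^^^^^^^^^^^^^^^^^^^^^^^^^^^^^^^^^^^^^^^^^^^^^^^^^^^^^^^^^^^^^^
    res = _minimize_neldermead(fun, x0, args, callback, bounds=bounds,
                               **options)
    fxc = func(xc)
    fx = function(np.copy(x), *(wrapper_args + args))
  File "h.py", line 29, in <lambda>
    f=lambda x:sum((np.abs(m-render(M,x,c,z))*r).sum() for c,m,r in L)
               ~~~^^^^^^^^^^^^^^^^^^^^^^^^^^^^^^^^^^^^^^^^^^^^^^^^^^^^
  File "h.py", line 29, in <genexpr>
    f=lambda x:sum((np.abs(m-render(M,x,c,z))*r).sum() for c,m,r in L)
                             ~~~~~~^^^^^^^^^
  File "h.py", line 17, in render
    p=proj(h@A.T+[x[0],x[1],z],c)
  File "h.py", line 6, in proj
    p=camera_params(c);q=(np.asarray(P)-p["eye"])@R.from_quat(p["attitude"]).as_matrix()@p["camera_matrix"].T
ValueError: time passes only in moves, steps and waits
```

```bash
sed -i 's/^def proj/CP={c:camera_params(c) for c in("scene","top")}\ndef proj/; s/p=camera_params(c);q/p=CP[c];q/' h.py
python3 - <<'E'
from h import *
I={c:cv2.cvtColor(cv2.imread(f'pics/{c}0.png'),cv2.COLOR_BGR2RGB) for c in('scene','top')}
for n,M,x,k in(('wedge',WEDGE,(.534,.361,.14),'n'),('holder',HOLDER,(.60,.0145,-.115),'n'),('mallet',MALLET,(.522,-.286,.1),'n'),('mallet90',MALLET,(.522,-.286,1.2),'n'),('mallet-90',MALLET,(.522,-.286,-.7),'n')):
    for s in(['top'],['scene'],['top','scene']): print(n,s,*fit(M,x,{c:I[c] for c in s},k))
t=cv2.resize(I['top'][175:275,260:410],None,fx=4,fy=4,interpolation=cv2.INTER_CUBIC)
cv2.imwrite('pics/crop.png',t[:,:,::-1])
E
```

```text
wedge ['top'] [0.534  0.3607 0.1678] 32.1 475
wedge ['scene'] [0.5357 0.3581 0.1807] 36.9 709
wedge ['top', 'scene'] [0.5345 0.3598 0.1738] 98.7 1184
holder ['top'] [ 0.599   0.0164 -0.1116] 79.2 3355
holder ['scene'] [ 0.6015  0.0146 -0.1174] 138.1 2379
holder ['top', 'scene'] [ 0.5995  0.016  -0.1099] 260.4 5734
mallet ['top'] [ 0.5232 -0.2846  0.2477] 43.1 486
mallet ['scene'] [ 0.5221 -0.2832  0.4062] 196.2 575
mallet ['top', 'scene'] [ 0.5232 -0.2852  0.3183] 266.9 1061
mallet90 ['top'] [ 0.5231 -0.2838  0.2485] 39.4 483
mallet90 ['scene'] [ 0.4988 -0.2518  0.8708] 225.7 605
mallet90 ['top', 'scene'] [ 0.5229 -0.284   0.3115] 293.7 1088
mallet-90 ['top'] [ 0.5234 -0.2847  0.2626] 42.9 486
mallet-90 ['scene'] [ 0.5164 -0.2747 -1.0338] 306.0 583
mallet-90 ['top', 'scene'] [ 0.5232 -0.2849  0.305 ] 274.2 1069
```

View pics/crop.png

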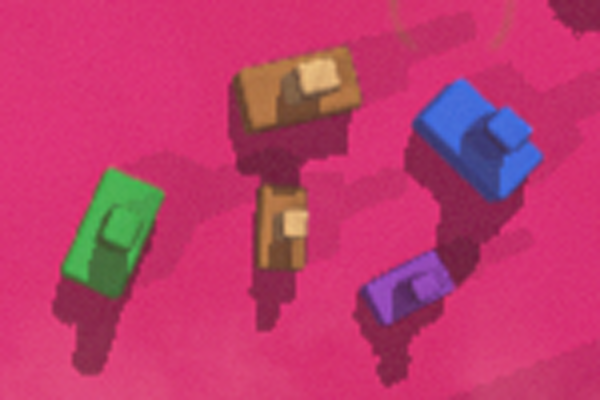

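The crop shows the larger brown mallet at crop (300,88), which is top (335,197). The smaller brown one at crop (282,228) is the decoy. Now I move towards the wedge, with a helper for the tool-axis shifts.

```bash
cat > plan.py <<'E'
# usage: plan.py x y z psi(deg, heading of tool x)  -> shift/turn numbers from the current pose
import sys,numpy as np
from scipy.spatial.transform import Rotation as R
from workcell import telemetry
o=telemetry.get_obs();A=R.from_quat(o['tool_rot']).as_matrix()
psi=np.degrees(np.arctan2(A[1,0],A[0,0]))
print('t',round(o['clock'],2),'pos',np.round(o['eef_pos'],4),'psi',round(psi,2),'tilt',np.round(A[:2,2],3),'F',np.round(o['ft_force'],1),'w',round(o['grip_width'],4),'g',round(o['grasp_force'],1),'j',np.round(o['joint_pos'],2))
a=list(map(float,sys.argv[1:]))
for i in range(0,len(a),4):
    d=A.T@(np.array(a[i:i+3])-o['eef_pos'])/.15;t=-((a[i+3]-psi+180)%360-180)/180
    print('shift',np.round(d,3),'turn',round(t,4))
E
python3 -m creep '1 .82 -.92 0 0;1 .82 -.92 0 0;1 .82 -.92 0 0;1 .82 -.92 0 0'; python3 -m creep '1 .82 -.92 0 0;1 .82 -.92 0 0;1 .82 -.92 0 0;1 .82 -.92 0 0'; python3 -m creep '1 .82 -.92 0 -.1;1 .82 -.92 0 -.2;1 .82 -.92 0 -.3;1 .82 -.92 0 -.46;1 .82 -.92 0 -.46;1 .82 -.92 0 -.46;1 .82 -.92 0 -.46;1 .82 -.92 0 -.46'
python3 plan.py .5348 .3594 .12 100
```

```text
clock: 1.6
eef_pos: [0.2235, -0.3077, 0.2248]
tool_rot: [0.989, 0.149, 0.0, -0.0]
ft_force: [-0.4, -0.8, 0.0]
grip_width: 0.0855
grasp_force: 0.0
clock: 2.1
eef_pos: [0.302, -0.1405, 0.2249]
tool_rot: [0.989, 0.151, 0.001, 0.0]
ft_force: [0.6, 0.5, 0.3]
grip_width: 0.0854
grasp_force: 0.0
clock: 3.1
eef_pos: [0.3789, 0.0226, 0.2246]
tool_rot: [0.645, 0.764, -0.0, 0.0]
ft_force: [0.5, -0.3, -0.0]
grip_width: 0.0856
grasp_force: 0.0
t 3.1 pos [0.3789 0.0226 0.2246] psi 99.72 tilt [ 0.    -0.001] F [ 0.5 -0.3 -0. ] w 0.0856 g 0.0 j [ 0.06  0.   -0.27  1.3  -0.    1.46]
shift [2.038 1.404 0.696] turn -0.0016
```

```bash
python3 -m creep '1 1 .7 0 0;1 1 .7 0 0;1 1 .7 0 0;1 1 .7 0 0' >/dev/null; python3 -m creep '1 1 .7 .5 0;1 1 .7 .5 0;1 1 .7 .5 0;1 1 .7 .5 0;1 1 .7 .5 0' >/dev/null
python3 plan.py .5348 .3594 .026 100
```

```text
t 4.22 pos [0.5355 0.3533 0.1487] psi 99.53 tilt [-0.002 -0.002] F [-1.  -0.1  1.1] w 0.0852 g 0.0 j [ 0.58  0.56  0.29  1.3  -0.    1.99]
shift [0.042 0.004 0.818] turn -0.0026
```

```bash
python3 -m creep '1 .04 0 .4 0;1 .04 0 .7 0;1 .04 0 .82 0;1 .04 0 .82 0;.3 .04 0 .82 0;0 .04 0 .82 0;0 .04 0 .82 0;0 .04 0 .82 0;0 .04 0 .82 0;0 .04 0 .82 0;0 .04 0 .82 0'; python3 plan.py
```

```text
clock: 5.6
eef_pos: [0.5339, 0.3614, 0.0265]
tool_rot: [0.645, 0.764, -0.0, -0.0]
ft_force: [0.1, 0.2, 0.1]
grip_width: -0.0002
grasp_force: 0.0
t 5.6 pos [0.5339 0.3614 0.0265] psi 99.64 tilt [-0. -0.] F [0.1 0.2 0.1] w -0.0002 g 0.0 j [ 0.6   0.66  0.13  1.04 -0.    2.  ]
```

```bash
python3 - <<'E'
from h import *
a,b=camera('scene'),camera('top')
u=cv2.resize(a[190:310,70:230],(533,400),interpolation=cv2.INTER_CUBIC);v=cv2.resize(b[140:240,70:190],(480,400)[0:2],interpolation=cv2.INTER_CUBIC)[:, :267]
cv2.imwrite('pics/g1.png',np.hstack([u,v])[:,:,::-1])
for c in('scene','top'):
  print(proj([[.5339,.3614,.0265]],c))
E
```

```text
[[138.84045254 277.8517551 ]]
[[100.42624536 187.53014837]]
```

View pics/g1.png

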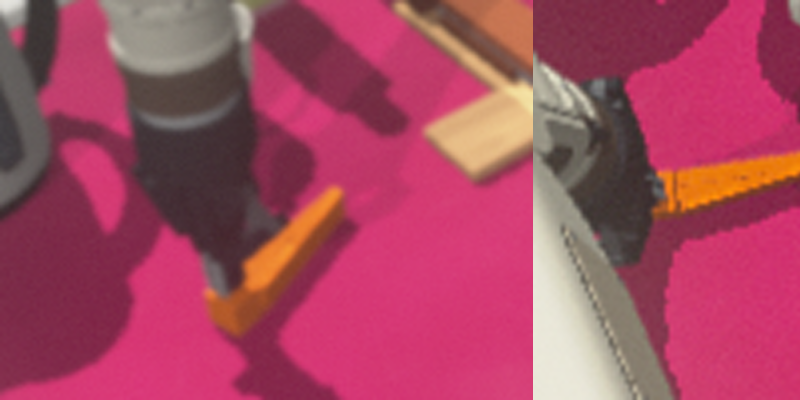

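The picture shows the gripper over the heel at crop (225,280), but it reads shut with no grip force. I lift a little and check whether the wedge comes along.

```bash
python3 -m creep '0 0 0 -.2 0;0 0 0 -.4 0;0 0 0 -.4 0;0 0 0 -.4 0'; python3 - <<'E'
from h import *
a,b=camera('scene'),camera('top')
u=cv2.resize(a[190:310,70:230],(533,400),interpolation=cv2.INTER_CUBIC);v=cv2.resize(b[140:240,70:190],(480,400)[0:2],interpolation=cv2.INTER_CUBIC)[:, :267]
cv2.imwrite('pics/g2.png',np.hstack([u,v])[:,:,::-1])
I=dict(scene=a,top=b)
for c in I: print(c,fit(WEDGE,(.5345,.3598,.17),{c:I[c]},'orange'))
E
```

```text
clock: 6.2
eef_pos: [0.5336, 0.3611, 0.086]
tool_rot: [0.645, 0.764, -0.0, -0.0]
ft_force: [-0.5, 0.4, -0.8]
grip_width: 0.0002
grasp_force: 0.0
scene (array([0.5337, 0.3552, 0.2539]), np.float64(236.4), 468)
top (array([0.5347, 0.3616, 0.1613]), np.float64(72.1), 421)
```

View pics/g2.png

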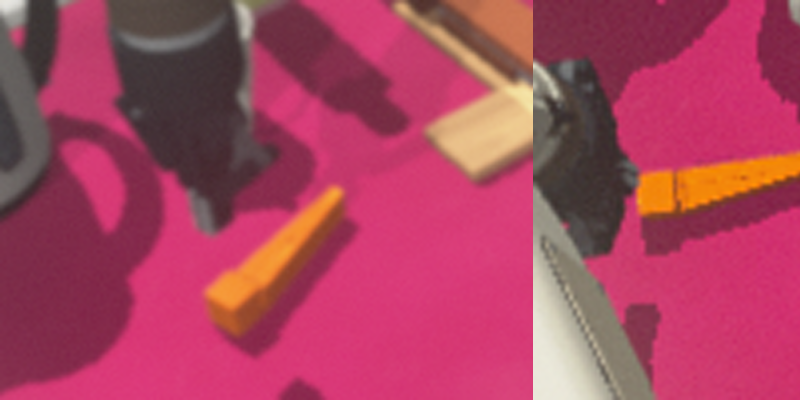

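```bash
python3 - <<'E'
from h import *
for z in(.064,.086,.1): 
    p=proj([[.5336,.3611,z]],'scene')[0]; q=proj([[.5336,.3611,z]],'top')[0]
    print(z,p,'crop',(p-[70,190])*3.333,'top crop',(q-[70,140])*4+[533,0])
r=proj([[.53,.36,.03],[.56,.36,.03],[.53,.33,.03]],'scene');print(r-r[0])
E
```

```text
0.064 [136.67955523 266.59653189] crop [222.24295757 255.29624079] top crop [638.47732396 182.72550948]
0.086 [135.2503742  259.74271404] crop [217.47949722 232.4524659 ] top crop [628.2657961  177.91521406]
0.1 [134.31954672 255.27881342] crop [214.3770492  217.57428513] top crop [621.58344477 174.76739089]
[[ 0.          0.        ]
 [-7.62003291 -6.63411253]
 [10.60568377 -7.11874065]]
```

```bash
python3 - <<'E'
from h import *
o=telemetry.get_obs();p=o['eef_pos'];A=R.from_quat(o['tool_rot']).as_matrix()
out=[]
for c,(r,k) in dict(scene=(225,100),top=(155,75)).items():
    im=camera(c)[r:r+75,k:k+50]; im=cv2.resize(im,None,fx=8,fy=8,interpolation=cv2.INTER_CUBIC)
    for off,col in(((0,0,0),(0,255,0)),((0,0,.022),(0,255,255)),((0,.04,0),(255,255,0)),((0,-.04,0),(255,255,255))):
        q=proj([p+A@np.array(off)],c)[0]; cv2.circle(im,tuple(np.int32((q-[k,r]+.5)*8)),4,col,2)
    out.append(im)
cv2.imwrite('pics/g3.png',np.hstack(out)[:,:,::-1])
E
```

```text
(no output)
```

View pics/g3.png

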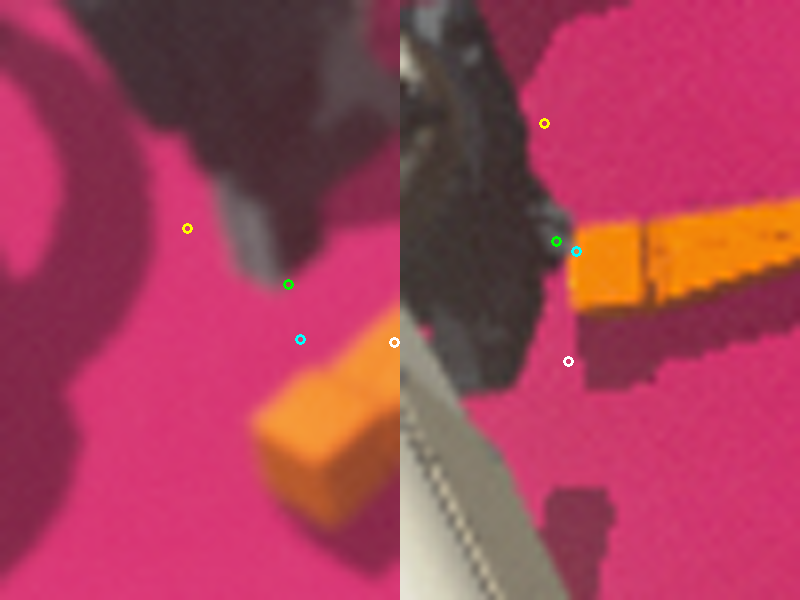

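The markers show the real fingertips at about the projected TCP (275,285), roughly 22 mm higher than the stated geometry. The wedge is untouched, so I open and descend further, watching the force.

```bash
python3 -m creep '1 0 0 0 0;1 0 0 0 0;1 0 0 0 0;1 0 0 .2 0;1 0 0 .4 0;1 0 0 .45 0;1 0 0 .45 0'; python3 -m creep '1 0 0 .03 0;1 0 0 .06 0;1 0 0 .06 0';python3 plan.py
```

```text
clock: 7.28
eef_pos: [0.5338, 0.3613, 0.019]
tool_rot: [0.645, 0.764, -0.0, -0.0]
ft_force: [-0.9, 0.2, 1.3]
grip_width: 0.0855
grasp_force: 0.0
clock: 7.65
eef_pos: [0.5339, 0.3613, 0.0101]
tool_rot: [0.645, 0.764, -0.0, -0.0]
ft_force: [-0.5, -0.6, 0.3]
grip_width: 0.085
grasp_force: 0.0
t 7.65 pos [0.5339 0.3613 0.0101] psi 99.63 tilt [-0. -0.] F [-0.5 -0.6  0.3] w 0.085 g 0.0 j [ 0.6   0.68  0.11  1.01 -0.    2.  ]
```

```bash
python3 -m creep '.5 0 0 0 0;.5 0 0 0 0;.35 0 0 0 0;0 0 0 0 0;0 0 0 0 0;0 0 0 0 0;0 0 0 0 0';python3 plan.py
```

```text
clock: 8.52
eef_pos: [0.5342, 0.3616, 0.0105]
tool_rot: [0.645, 0.764, 0.0, 0.0]
ft_force: [-0.7, 0.0, 3.5]
grip_width: 0.0274
grasp_force: 60.6
t 8.53 pos [0.5342 0.3616 0.0105] psi 99.63 tilt [0.001 0.001] F [-0.7  0.   3.5] w 0.0274 g 60.6 j [0.6  0.68 0.11 1.01 0.   2.  ]
```

Gripped, with a width of 27 mm. I lift and carry it to a pre-insert pose in front of the slot.

```bash
cat > tgt.py <<'E'
import numpy as np
H=np.array([.600,.0155]);YAW=-.113
def w(x,y): # holder mm -> world
    c,s=np.cos(YAW),np.sin(YAW); return H+np.array([c*x-s*y,s*x+c*y])/1e3
E
python3 -m creep '0 0 0 -.2 0;0 0 0 -.4 0;0 0 0 -.4 0'
T=$(python3 -c "
from tgt import *
a=w(-75.8,167.3);print(a[0],a[1],.07,83.5)")
echo $T; python3 plan.py $T
```

```text
clock: 8.9
eef_pos: [0.5354, 0.3624, 0.0724]
tool_rot: [0.645, 0.764, 0.002, 0.001]
ft_force: [0.0, 1.4, -0.7]
grip_width: 0.0275
grasp_force: 60.2
0.5435481232620106 0.19028019227806925 0.07 83.5
t 8.9 pos [0.5354 0.3624 0.0724] psi 99.63 tilt [0.004 0.003] F [ 0.   1.4 -0.7] w 0.0275 g 60.2 j [0.59 0.62 0.18 1.13 0.   2.  ]
shift [-1.14  -0.139  0.013] turn 0.0896
```

```bash
python3 -m creep '0 -.3 -.03 0 .04;0 -.7 -.07 0 .09;0 -1 -.1 0 .09;0 -1 -.1 0 .09;0 -1 -.1 0 .09'
T=$(python3 -c "
from tgt import *
a=w(-75.8,167.3);print(a[0],a[1],.0265,83.5)")
python3 plan.py $T
```

```text
clock: 9.52
eef_pos: [0.5436, 0.2108, 0.0689]
tool_rot: [0.747, 0.665, -0.001, -0.001]
ft_force: [0.4, 0.5, -1.3]
grip_width: 0.0278
grasp_force: 60.1
t 9.53 pos [0.5436 0.2108 0.0689] psi 83.4 tilt [-0.002 -0.   ] F [ 0.4  0.5 -1.3] w 0.0278 g 60.1 j [ 0.37  0.51 -0.02  1.04  0.    2.06]
shift [-0.136  0.016  0.283] turn -0.0005
```

```bash
python3 -m creep '0 -.13 .015 .15 0;0 -.13 .015 .28 0;0 -.13 .015 .28 0;0 -.13 .015 .28 0'
cat >> h.py <<'E'
def fitw(ims,x0,z):
    """fit taper part only, ignoring the part hidden by the gripper"""
    L=[]
    for c,im in ims.items():
        h,s,v=[a.astype(int) for a in cv2.split(cv2.cvtColor(im,cv2.COLOR_RGB2HSV))]
        m=((h>3)&(h<20)&(s>185)&(v>70)).astype(float)
        r=cv2.dilate((render(WEDGE[1:],x0,c,z)>0).astype(np.uint8),np.ones((9,9)))>0
        k=cv2.dilate((render([box(-30,30,-40,40,0,60)],x0,c,z)>0).astype(np.uint8),np.ones((3,3)))>0
        L.append((c,m,r&~k))
    f=lambda x:sum((np.abs(m-render(WEDGE[1:],x,c,z))*r).sum() for c,m,r in L)
    x=np.array(x0,float)
    for d in(.006,.003): x=minimize(f,x,method='Nelder-Mead',options=dict(initial_simplex=x+np.vstack([np.zeros(3),np.diag([d,d,d*10])]),xatol=1e-4,fatol=.1)).x
    return x,round(f(x),1),sum(m[r].sum() for _,m,r in L)
def toH(p,H): 
    return R.from_euler('z',-H[2]).apply([p[0]-H[0],p[1]-H[1],0])[:2]*1e3
HC=dict(top=(.599,.0164,-.1116),scene=(.6015,.0146,-.1174))
E
cat > look.py <<'E'
import sys; from h import *
from tgt import w
y,z,tag=float(sys.argv[1]),float(sys.argv[2]),sys.argv[3]
I={c:camera(c) for c in HC}
x0=(*w(-75.8,y),-.113)
for c in I:
    x,e,n=fitw({c:I[c]},x0,z); print(c,np.round(x,4),e,n,'in holder',np.round(toH(x,HC[c]),1),'dyaw deg',round(np.degrees(x[2]-HC[c][2]),1))
a=cv2.resize(I['scene'][170:270,120:270],(600,400),interpolation=cv2.INTER_CUBIC);b=cv2.resize(I['top'][115:215,160:260],None,fx=4,fy=4,interpolation=cv2.INTER_CUBIC)
cv2.imwrite(f'pics/{tag}.png',cv2.resize(np.hstack([a,b]),(800,320))[:,:,::-1])
E
python3 look.py 165 .016 l1; python3 plan.py
```

```text
clock: 10.02
eef_pos: [0.5445, 0.1926, 0.0284]
tool_rot: [0.746, 0.666, 0.0, 0.0]
ft_force: [0.3, -0.5, -0.9]
grip_width: 0.0273
grasp_force: 60.1
top [ 0.5476  0.2017 -0.1452] 27.0 150.0 in holder [-71.8 178.5] dyaw deg -1.9
scene [ 0.5471  0.2127 -0.0818] 65.7 76.0 in holder [-77.2 190.4] dyaw deg 2.0
t 10.12 pos [0.545  0.1924 0.029 ] psi 83.5 tilt [0.002 0.001] F [-0.1  0.6 -1.3] w 0.0271 g 60.1 j [ 0.34  0.54 -0.08  0.94  0.    2.02]
```

View pics/l1.png

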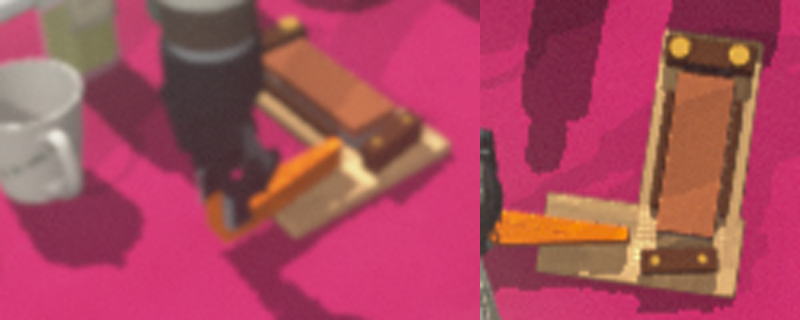

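The picture shows the wedge tip at (628,233) in the top crop, just short of the slot mouth between the stone end and the fence. I check the lateral alignment with profiles across both.

```bash
cat > prof.py <<'E'
from h import *
I={c:camera(c).astype(np.float32) for c in HC}
def prof(c,y,z,xs):
    H=HC[c];P=R.from_euler('z',H[2]).apply([[x/1e3,y/1e3,0] for x in xs])+[H[0],H[1],z]
    q=proj(P,c).astype(np.float32)
    return cv2.remap(I[c],q[:,0].copy(),q[:,1].copy(),cv2.INTER_LINEAR).reshape(-1,3)
xs=np.arange(-96,-40,2)
for c in HC:
    print(c,'x',*xs)
    for y,z in((10,.038),(20,.038),(30,.038),(70,.042),(80,.042),(90,.042),(100,.042)):
        p=prof(c,y,z,xs);print(y,'R',*p[:,0].astype(int),'|B',*p[:,2].astype(int))
E
python3 prof.py
```

```text
top x -96 -94 -92 -90 -88 -86 -84 -82 -80 -78 -76 -74 -72 -70 -68 -66 -64 -62 -60 -58 -56 -54 -52 -50 -48 -46 -44 -42
10 R 112 97 98 107 110 110 109 108 108 108 110 109 115 129 144 151 145 115 117 144 185 190 190 187 185 187 188 190 |B 58 44 40 47 46 45 43 45 44 44 47 54 62 69 76 81 80 73 61 61 71 72 71 69 68 68 69 70
20 R 95 98 111 138 179 207 201 172 128 113 117 132 150 152 147 139 127 116 120 175 190 191 190 190 191 191 190 191 |B 48 45 46 51 60 64 64 60 50 48 55 68 80 82 79 74 73 67 60 68 67 67 69 71 71 69 66 69
30 R 118 118 116 112 110 108 105 105 116 141 200 221 228 231 219 222 226 214 224 228 223 226 224 213 171 148 132 117 |B 59 55 49 49 48 46 42 45 50 63 101 121 132 138 123 121 122 112 121 125 121 122 118 111 91 80 71 62
70 R 148 150 151 149 148 150 152 153 146 137 134 206 233 235 236 235 233 231 212 196 186 187 193 198 199 201 197 190 |B 78 79 80 80 81 82 84 84 76 62 41 30 25 21 9 9 17 34 73 93 100 102 104 105 105 104 103 101
80 R 143 141 141 140 139 143 149 148 140 137 181 229 233 233 232 232 234 235 225 201 191 188 189 194 198 199 196 197 |B 78 77 76 76 77 77 81 77 64 48 
[... 1344 characters left out ...]
3 52 46 42 41 42 42 41 42 43 43 43 45 51 58 66 74 79 83 85 85 86 86 85 86 86
80 R 140 140 140 140 141 143 148 158 176 200 219 228 235 236 235 235 231 226 218 206 196 190 187 187 187 187 188 187 |B 61 52 46 44 42 41 41 42 42 42 43 42 42 44 47 54 64 75 85 91 96 99 100 102 102 102 102 100
90 R 141 141 141 141 143 147 156 173 194 213 227 235 239 241 241 240 237 230 223 214 210 208 205 203 198 193 188 184 |B 56 50 46 41 40 41 42 41 42 43 43 43 44 45 49 57 66 77 87 97 104 109 111 110 107 105 104 101
100 R 141 141 141 142 146 153 170 192 214 227 237 238 239 239 238 235 230 221 206 188 160 136 118 101 95 94 94 108 |B 48 44 42 42 43 42 42 42 43 42 41 41 43 45 50 58 67 76 82 85 82 77 72 67 65 65 64 71
```

Both cameras show the wedge parallel to the holder, with its straight side about 1.9 mm clear of the stone and about 1.8 mm from the fence. I insert it 40 mm, lower it and sidle to the stone.

```bash
python3 -m creep '0 -.09 0 0 0;0 -.18 0 0 0;0 -.27 0 0 0;0 -.27 0 0 0'; python3 -m creep '0 0 0 .02 0;0 0 0 .036 0;0 0 .006 .036 0;0 0 .012 .036 0;0 0 .012 .036 0'; python3 plan.py; python3 prof.py | grep -v scene | sed -n 5,8p
```

```text
clock: 10.72
eef_pos: [0.5396, 0.1495, 0.0283]
tool_rot: [0.747, 0.665, -0.0, 0.0]
ft_force: [0.2, 0.2, -0.9]
grip_width: 0.0273
grasp_force: 60.1
clock: 11.35
eef_pos: [0.5415, 0.1511, 0.0226]
tool_rot: [0.746, 0.666, 0.0, -0.0]
ft_force: [1.0, 0.3, -0.6]
grip_width: 0.0274
grasp_force: 60.3
t 11.35 pos [0.5415 0.1511 0.0226] psi 83.45 tilt [0. 0.] F [ 1.   0.3 -0.6] w 0.0274 g 60.3 j [ 0.27  0.53 -0.13  0.91  0.    1.96]
70 R 151 150 151 155 151 144 139 143 198 237 242 239 231 224 228 230 232 232 220 204 188 184 191 199 209 217 218 209 |B 83 82 84 89 86 76 62 49 41 30 13 24 28 30 36 29 29 38 69 88 97 99 103 107 111 117 116 110
80 R 146 140 141 140 137 132 148 181 226 233 235 233 227 231 232 232 232 231 222 199 192 190 191 195 200 202 198 198 |B 82 78 81 81 75 57 48 42 32 30 27 28 36 37 34 30 29 42 63 94 102 104 104 107 108 108 105 107
90 R 142 140 139 137 134 147 175 217 230 232 232 232 230 227 229 231 231 231 220 207 194 188 191 195 197 201 199 193 |B 81 81 80 79 65 52 42 40 40 39 34 31 31 33 35 32 32 39 70 91 102 101 104 106 107 109 107 104
100 R 142 141 139 135 139 179 211 231 235 236 235 232 227 232 237 241 242 241 233 209 195 188 187 192 198 201 200 199 |B 82 84 79 69 56 44 42 39 34 38 41 40 36 38 38 34 28 38 62 94 102 104 103 106 108 109 109 107
```

```bash
python3 -m creep '0 0 .01 .003 0;0 0 .01 .003 0;.45 0 .01 .003 0;.6 0 .01 .003 0;1 0 .01 .003 0;1 0 .01 .003 0;1 0 .01 .003 0'; python3 -m creep '1 0 0 -.2 0;1 0 0 -.6 0;1 0 0 -.9 0;1 0 0 -.9 0;1 0 0 -.9 0'; T=$(python3 -c "
print(.5233,-.2847,.17,194.3)"); python3 plan.py $T
```

```text
clock: 12.32
eef_pos: [0.543, 0.1507, 0.0222]
tool_rot: [0.746, 0.665, 0.0, 0.0]
ft_force: [-0.0, 1.2, -0.4]
grip_width: 0.0858
grasp_force: 0.0
clock: 12.95
eef_pos: [0.5425, 0.1506, 0.1567]
tool_rot: [0.746, 0.665, -0.0, -0.0]
ft_force: [0.8, -0.4, -1.0]
grip_width: 0.0853
grasp_force: 0.0
t 12.95 pos [0.5425 0.1506 0.1567] psi 83.43 tilt [-0.001 -0.   ] F [ 0.8 -0.4 -1. ] w 0.0853 g 0.0 j [ 0.27  0.4   0.05  1.22 -0.    1.96]
shift [-2.898  0.205 -0.088] turn -0.6159
```

```bash
python3 -m creep '1 -.1 .01 -.1 -.05;1 -.2 .02 -.1 -.1;1 -.3 .03 -.1 -.16;1 -.4 .04 -.1 -.22;1 -.5 .05 -.1 -.28;1 -.6 .05 -.1 -.34;1 -.7 .06 -.1 -.4;1 -.8 .06 -.1 -.46;1 -.9 .07 -.1 -.52;1 -1 .07 -.1 -.58;1 -1 .07 -.1 -.616;1 -1 .07 -.1 -.616'; python3 plan.py .5233 -.2847 .17 194.3; python3 look.py 126 .012 l2 | cut -c1-60
```

```text
clock: 14.45
eef_pos: [0.5349, 0.0003, 0.1702]
tool_rot: [-0.124, 0.992, 0.0, -0.002]
ft_force: [-0.4, 0.6, -0.4]
grip_width: 0.0852
grasp_force: 0.0
t 14.45 pos [5.349e-01 3.000e-04 1.702e-01] psi -165.8 tilt [-0.004 -0.   ] F [-0.4  0.6 -0.4] w 0.0852 g 0.0 j [ 0.    0.34 -0.    1.23 -0.   -0.25]
shift [ 0.541 -1.823  0.002] turn -0.0005
top [ 0.5509  0.2252 -0.653 ] 0.0 0.0 in holder [-71.1 202.2
scene [ 0.5426  0.1681 -0.0627] 49.3 80.0 in holder [-76.4 1
```

View pics/l2.png

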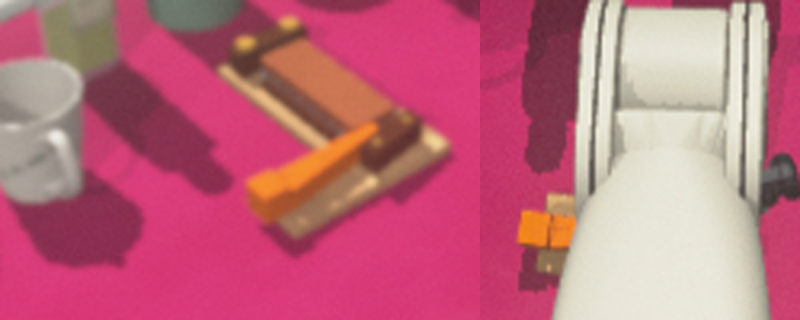

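The wedge lies loosely in the slot with its tip beside the fence (375,130), straight side to the stone. Next is the mallet.

```bash
python3 -m creep '1 .18 -.4 0 0;1 .36 -.8 0 0;1 .5 -1 0 0;1 .54 -1 0 0;1 .54 -1 0 0' >/dev/null; python3 -m creep '1 0 -.4 0 0;1 0 -.82 0 0;1 0 -.82 0 0;1 0 -.82 0 0'; python3 plan.py .5233 -.2847 .045 194.3
```

```text
clock: 15.68
eef_pos: [0.5254, -0.2826, 0.1715]
tool_rot: [-0.125, 0.992, 0.001, -0.001]
ft_force: [-0.0, 0.8, -0.6]
grip_width: 0.0856
grasp_force: 0.0
t 15.68 pos [ 0.5254 -0.2826  0.1715] psi -165.62 tilt [-0.001  0.001] F [-0.   0.8 -0.6] w 0.0856 g 0.0 j [-0.49  0.46  0.18  1.29  0.   -0.74]
shift [ 0.016 -0.012  0.844] turn 0.0004
```

```bash
python3 -m creep '1 .015 -.01 .3 0;1 .015 -.01 .6 0;1 .015 -.01 .75 0;1 .015 -.01 .83 0;1 .015 -.01 .83 0;.5 .015 -.01 .83 0;.35 .015 -.01 .83 0;0 .015 -.01 .83 0;0 .015 -.01 .83 0;0 .015 -.01 .83 0;0 .015 -.01 .83 0;0 .015 -.01 .83 0'; python3 plan.py
```

```text
clock: 17.18
eef_pos: [0.5237, -0.2862, 0.0485]
tool_rot: [-0.125, 0.992, -0.0, 0.0]
ft_force: [-0.4, 1.3, 4.8]
grip_width: 0.0251
grasp_force: 59.8
t 17.18 pos [ 0.5237 -0.2862  0.0485] psi -165.68 tilt [ 0.001 -0.   ] F [-0.4  1.3  4.8] w 0.0251 g 59.8 j [-0.5   0.55 -0.    1.01  0.   -0.75]
```

```bash
python3 -m creep '0 0 0 -.2 0;0 0 0 -.5 0;0 0 0 -.55 0;0 0 0 -.55 0'; T=$(python3 -c "
from tgt import *
a=w(-73,205);print(a[0],a[1],.13,173.5)"); python3 plan.py $T
```

```text
clock: 17.68
eef_pos: [0.5231, -0.286, 0.1296]
tool_rot: [-0.125, 0.992, 0.0, -0.0]
ft_force: [0.1, 0.4, -2.2]
grip_width: 0.0256
grasp_force: 59.6
t 17.68 pos [ 0.5231 -0.286   0.1296] psi -165.69 tilt [-0.001  0.   ] F [ 0.1  0.4 -2.2] w 0.0256 g 59.6 j [-0.5   0.48  0.11  1.2  -0.   -0.75]
shift [-1.023e+00  3.271e+00 -2.000e-03] turn 0.1156
```

```bash
python3 -m creep '0 -.1 .33 0 0;0 -.2 .66 0 0;0 -.3 1 0 0;0 -.3 1 0 0' >/dev/null; python3 -m creep '0 -.1 .33 0 .04;0 -.2 .66 0 .08;0 -.3 1 0 .115;0 -.3 1 0 .115;0 -.3 1 0 .115' >/dev/null;  T=$(python3 -c "
from tgt import *
a=w(-73,205);print(a[0],a[1],.13,173.5)"); python3 plan.py $T
```

```text
t 18.8 pos [0.5356 0.0262 0.1287] psi 173.64 tilt [-0.003 -0.001] F [ 0.5 -1.1 -2. ] w 0.0252 g 60.9 j [ 0.05  0.37 -0.07  1.13 -0.    0.16]
shift [ 0.049  1.344 -0.01 ] turn 0.0008
```

```bash
python3 -m creep '0 .05 .4 0 0;0 .05 .8 0 0;0 .05 1 0 0;0 .05 1 0 0' >/dev/null; python3 -m creep '0 0 .35 0 0;0 0 .35 0 0;0 0 .35 .2 0;0 0 .35 .4 0;0 0 .35 .43 0;0 0 .35 .43 0' ;  T=$(python3 -c "
from tgt import *
a=w(-73,205);b=w(-73,180);print(a[0],a[1],.063,173.5,b[0],b[1],.063,173.5)"); python3 plan.py $T;  python3 - <<'E'
from h import *
I=dict(scene=camera('scene'),top=camera('top'))
a=cv2.resize(I['scene'][170:280,100:250],(600,440),interpolation=cv2.INTER_CUBIC);b=cv2.resize(I['top'][125:235,130:240],None,fx=4,fy=4,interpolation=cv2.INTER_CUBIC)
cv2.imwrite('pics/l3.png',cv2.resize(np.hstack([a,b]),(800,338))[:,:,::-1])
E
```

```text
clock: 20.05
eef_pos: [0.5518, 0.2274, 0.0659]
tool_rot: [0.057, 0.998, -0.0, -0.0]
ft_force: [-0.1, -0.2, -1.2]
grip_width: 0.0253
grasp_force: 61.1
t 20.05 pos [0.5518 0.2274 0.0659] psi 173.5 tilt [-0.    -0.001] F [-0.1 -0.2 -1.2] w 0.0253 g 61.1 j [ 0.39  0.54  0.02  1.05 -0.    0.5 ]
shift [ 0.008 -0.001  0.02 ] turn 0.0
shift [ 0.008 -0.168  0.02 ] turn 0.0
```

View pics/l3.png

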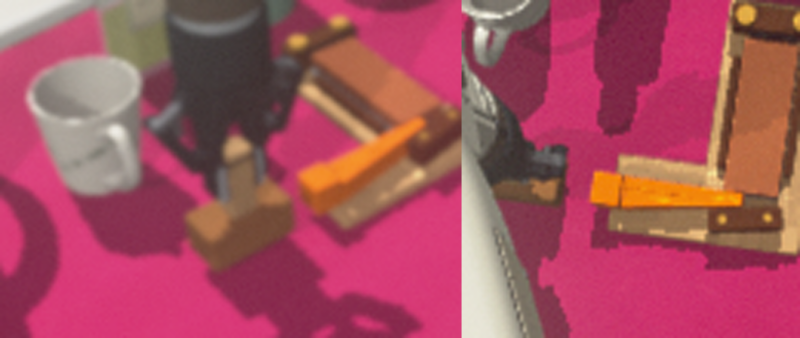

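The mallet hangs upright at (240,215) with its face square to the heel (605,188), about 25 mm away. I start tapping.

```bash
python3 -m creep '0 .008 0 .016 0;0 .008 -.1 .016 0;0 .008 -.2 .016 0'; python3 -m creep '0 0 .1 0 0;0 0 .1 0 0;0 0 0 0 0;0 0 -.06 0 0;0 0 -.06 0 0';python3 -m creep '0 0 .1 0 0;0 0 .1 0 0;0 0 0 0 0;0 0 -.06 0 0;0 0 -.06 0 0';
```

```text
clock: 20.52
eef_pos: [0.5467, 0.1984, 0.0636]
tool_rot: [0.056, 0.998, -0.0, 0.0]
ft_force: [-0.8, 0.9, -2.3]
grip_width: 0.0254
grasp_force: 61.4
clock: 21.15
eef_pos: [0.5457, 0.189, 0.0633]
tool_rot: [0.057, 0.998, -0.0, -0.0]
ft_force: [-0.3, -0.3, -2.3]
grip_width: 0.0254
grasp_force: 61.3
clock: 21.78
eef_pos: [0.5449, 0.1801, 0.0635]
tool_rot: [0.057, 0.998, -0.0, -0.0]
ft_force: [0.9, 0.3, -2.6]
grip_width: 0.0254
grasp_force: 61.3
```

```bash
for i in 1; do python3 -m creep '0 0 .1 0 0;0 0 .1 0 0;0 0 0 0 0;0 0 -.05 0 0'; python3 -m creep '0 0 .1 0 0;0 0 .1 0 0;0 0 0 0 0;0 0 -.05 0 0';python3 -m creep '0 0 .1 0 0;0 0 .1 0 0;0 0 0 0 0;0 0 -.05 0 0'; done | grep -E 'clock|eef|ft_f'
```

```text
clock: 22.28
eef_pos: [0.5445, 0.1742, 0.0636]
ft_force: [2.0, 4.0, -2.2]
clock: 22.78
eef_pos: [0.544, 0.1668, 0.0637]
ft_force: [2.7, 5.6, -2.0]
clock: 23.28
eef_pos: [0.543, 0.1593, 0.0637]
ft_force: [1.8, 5.4, -1.5]
```

```bash
for i in 1; do python3 -m creep '0 0 .1 0 0;0 0 .1 0 0;0 0 0 0 0;0 0 -.04 0 0'; python3 -m creep '0 0 .1 0 0;0 0 .1 0 0;0 0 0 0 0;0 0 -.04 0 0';python3 -m creep '0 0 .1 0 0;0 0 .1 0 0;0 0 0 0 0;0 0 -.04 0 0'; done | grep -E 'clock|eef|ft_f'
```

```text
clock: 23.78
eef_pos: [0.5423, 0.1549, 0.0639]
ft_force: [1.0, 10.6, -1.0]
clock: 24.28
eef_pos: [0.5419, 0.151, 0.0642]
ft_force: [0.6, 17.1, -1.3]
clock: 24.78
eef_pos: [0.5416, 0.1471, 0.0645]
ft_force: [0.2, 21.3, -0.6]
```

```bash
(python3 -m creep '0 0 .1 0 0;0 0 .1 0 0;0 0 0 0 0;0 0 0 0 0'; python3 -m creep '0 0 .1 0 0;0 0 .1 0 0;0 0 0 0 0;0 0 0 0 0') | grep -E 'clock|eef|ft_f|rot'; python3 plan.py
```

```text
clock: 25.28
eef_pos: [0.541, 0.1462, 0.0639]
tool_rot: [0.055, 0.998, 0.007, 0.0]
ft_force: [0.7, 16.8, -4.2]
clock: 25.78
eef_pos: [0.5411, 0.146, 0.064]
tool_rot: [0.055, 0.998, 0.007, 0.0]
ft_force: [0.4, 16.5, -4.1]
t 25.77 pos [0.5411 0.146  0.064 ] psi 173.74 tilt [0.001 0.014] F [ 0.4 16.5 -4.1] w 0.0251 g 62.3 j [ 0.26  0.47 -0.1   1.    0.01  0.37]
```

```bash
(python3 -m creep '0 0 .1 0 0;0 0 .1 0 0;0 0 0 0 0;0 0 -.02 0 0'; python3 -m creep '0 0 .1 0 0;0 0 .1 0 0;0 0 0 0 0;0 0 0 0 0') | grep -E 'clock|eef|ft_f'; python3 -m creep '0 0 .2 0 0;0 0 .4 0 0;0 0 .5 -.3 0;0 0 .5 -.45 0;0 0 .5 -.45 0'; python3 plan.py .5237 -.2862 .13 -165.68
```

```text
clock: 26.28
eef_pos: [0.541, 0.1455, 0.0643]
ft_force: [0.1, 25.3, -4.7]
clock: 26.78
eef_pos: [0.5409, 0.1453, 0.0644]
ft_force: [1.1, 21.3, -4.0]
clock: 27.4
eef_pos: [0.55, 0.2117, 0.1327]
tool_rot: [0.056, 0.998, 0.0, 0.002]
ft_force: [-0.2, 0.6, -3.1]
grip_width: 0.0256
grasp_force: 63.2
t 27.4 pos [0.55   0.2117 0.1327] psi 173.55 tilt [0.004 0.   ] F [-0.2  0.6 -3.1] w 0.0256 g 63.2 j [ 0.37  0.46  0.09  1.19 -0.    0.48]
shift [-0.199 -3.318  0.017] turn -0.1154
```

The wedge has stopped: a 25 N peak moved it only 0.6 mm. I take the mallet back to its old spot.

```bash
python3 -m creep '0 -.02 -.4 0 0;0 -.04 -.8 0 0;0 -.06 -1 0 0;0 -.06 -1 0 0' >/dev/null; python3 -m creep '0 -.02 -.4 0 0;0 -.04 -.8 0 0;0 -.06 -1 0 0;0 -.06 -1 0 0' >/dev/null; python3 -m creep '0 -.02 -.4 0 -.05;0 -.04 -.8 0 -.1;0 -.06 -1 0 -.115;0 -.06 -1 0 -.115;0 -.06 -1 0 -.115' >/dev/null;  python3 plan.py .5237 -.2862 .0485 -165.68
```

```text
t 29.02 pos [ 0.5249 -0.236   0.13  ] psi -165.63 tilt [-0.002  0.002] F [-0.   0.8 -2.2] w 0.0259 g 62.9 j [-0.42  0.45  0.05  1.17  0.   -0.67]
shift [ 0.09  -0.323  0.543] turn 0.0003
```

```bash
python3 -m creep '0 .09 -.32 0 0;0 .09 -.32 .2 0;0 .09 -.32 .4 0;0 .09 -.32 .5 0;0 .09 -.32 .52 0;0 .09 -.32 .535 0;0 .09 -.32 .54 0;0 .09 -.32 .54 0'; python3 plan.py; python3 - <<'E'
from h import *
I=dict(scene=camera('scene'),top=camera('top'))
a=cv2.resize(I['scene'][130:230,260:360],(500,500),interpolation=cv2.INTER_CUBIC);b=cv2.resize(I['scene'][160:260,170:270],(500,500),interpolation=cv2.INTER_CUBIC)
cv2.imwrite('pics/l4.png',cv2.resize(np.hstack([a,b]),(800,400))[:,:,::-1])
E
```

```text
clock: 30.02
eef_pos: [0.5246, -0.2876, 0.0507]
tool_rot: [-0.125, 0.992, -0.0, 0.001]
ft_force: [-0.1, -0.2, -1.4]
grip_width: 0.0253
grasp_force: 62.9
t 30.02 pos [ 0.5246 -0.2876  0.0507] psi -165.69 tilt [ 0.001 -0.001] F [-0.1 -0.2 -1.4] w 0.0253 g 62.9 j [-0.5   0.55  0.    1.02  0.   -0.75]
```

View pics/l4.png

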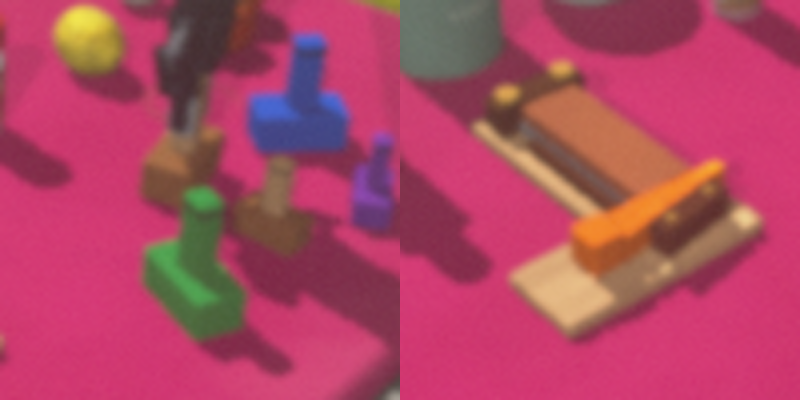

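The wedge is home along the fence at (650,210), and the mallet is upright at (183,170), just above the table. I lower it to contact and release.

```bash
python3 -m creep '0 0 0 .008 0;0 0 0 .014 0;0 0 0 .016 0;0 0 0 .016 0'; python3 -m creep '.35 0 0 0 0;.4 0 0 0 0;.45 0 0 0 0;.6 0 0 0 0;.6 0 0 0 0;.8 0 0 -.1 0;.8 0 0 -.3 0;.8 0 0 -.6 0;.8 0 0 -.9 0;.8 0 0 -.9 0;.8 0 0 -.9 0'; python3 - <<'E'
from h import *
I={c:camera(c) for c in('scene','top')}
print('mallet',fit(MALLET,(.5237,-.2862,.25),{'scene':I['scene']},'n')); 
print('mallet top',fit(MALLET,(.5237,-.2862,.25),{'top':I['top']},'n'))
from workcell import spot_point
for t in('mallet','wedge','wedge_tip','stone','mug','spice_jar','lemon'): print(t,[(np.round(d['at'],3).tolist(),round(d['conf'],2)) for d in spot_point(t,'scene')][:5])
E
```

```text
clock: 30.62
eef_pos: [0.5242, -0.2875, 0.0487]
tool_rot: [-0.125, 0.992, -0.0, 0.0]
ft_force: [-1.3, 2.3, 4.9]
grip_width: 0.0256
grasp_force: 64.0
clock: 32.0
eef_pos: [0.524, -0.2873, 0.1831]
tool_rot: [-0.125, 0.992, -0.0, 0.0]
ft_force: [0.1, -0.1, -0.7]
grip_width: 0.0684
grasp_force: 0.0
mallet (array([ 0.5222, -0.2834,  0.4113]), np.float64(177.9), 546)
mallet top (array([ 0.5243, -0.301 , -0.3199]), np.float64(438.4), 1003)
mallet [([0.521, -0.287, 0.003], 0.97), ([0.49, -0.406, 0.0], 0.83), ([0.424, -0.16, 0.002], 0.63), ([0.392, -0.362, 0.001], 0.58)]
wedge [([0.542, 0.092, 0.009], 0.61)]
wedge_tip [([0.535, -0.029, 0.007], 0.56)]
stone [([0.616, 0.013, 0.013], 0.94)]
mug [([0.712, 0.253, 0.003], 0.64)]
spice_jar [([0.699, -0.24, -0.004], 0.67)]
lemon [([0.699, -0.379, -0.003], 0.61), ([0.617, 0.011, 0.01], 0.15)]
```

```bash
python3 -c "
from workcell import ticket
print(ticket.job_done())"
```

```text
the job is handed in; nothing more can be done
None
```

I handed the job in at about 32 s: after repeated blows, the last peaking at 25 N, the wedge had stopped moving and looks home against the stone; the mallet is back standing on its head at its old spot, and the mug, spice jar and lemon measure where they were.

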